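# Shift the bench gearbox through its hidden H gate

## Task

Shift the green gearbox out of low range into high range: bring its lever from the near-left slot forward to neutral, across to the right, then fully forward to the end of the far-right slot (the green dot on its pattern plate), and let go. The gate is under the dust dome and you cannot see where neutral lies, so feel for the opening; the web between the slots does not give way. Leave everything else on the table where it is.

Things in the scene. Friction and masses are not known exactly. Their poses are not given: they have to be found in the camera images.
- gearbox: Green cast gearbox bolted to the table: grey base plate 250x170 mm, housing 170x130 mm and 68 mm high, round neck of 90 mm diameter up to 109 mm. Origin: centre of its underside, straight below the lever's middle position. Its x axis is FORWARD for the lever (away from the robot at yaw 0), y is LEFT, z up.
- pattern (a point): Middle of the small slanted black plate (46x62 mm) on the gearbox's near side that shows the H pattern in white: yellow dot (near left) = low range, where the lever starts; green dot (far right) = high range, the goal.
- pivot (a point): The fixed point about which the lever tilts both ways, inside the gearbox, 20 mm above the table over the gearbox's origin; axes as the gearbox. With f and a the values of shift_fore_aft and shift_across, the knob's centre is at pivot + 170 mm * (cos a sin f, -sin a, cos a cos f) in these axes.
- knob (a point): Centre of the black ball knob (34 mm diameter, red spot on top) on the lever, 170 mm from the pivot, about 184 to 190 mm above the table. Grip it across from above, or push it from any side. The 8 mm steel shank below it enters a black dust dome that tilts with the lever; the dome's collar ends 50 mm below the knob's centre.
- gate (a point): Middle of the H gate's range, hidden in the neck under the dome, 103 mm above the table on the gearbox's z axis. The neutral opening through its web is centred at an unknown forward tilt of -0.10 to +0.10 rad (17 mm either way at the knob), new each time; the lever passes over about +-4 mm of fore/aft knob travel, its corners are rounded. Nothing shows it: feel for it.
- shift_fore_aft (a joint): Forward tilt of the lever in rad: 0 upright, + forward (gearbox +x), end stops at -0.28 and +0.28. Starts at -0.28 to -0.19. Stays where it is left; moving it takes 1 to 2 N at the knob.
- shift_across (a joint): Sideways tilt in rad, + to the RIGHT (gearbox -y); left slot -0.13, right slot +0.13 (stops, 44 mm apart at the knob). A spring draws it left (about 2 N at the knob in the right slot), so in neutral it goes back if released; in the right slot the web holds it at about 0.11. Off neutral it has only about 3 mm of play. Probe with 4 to 8 N: blocked it stops within a few mm, free it goes over with 1 to 3 N.
- setup_block: the drilled steel setup block (50x50x25 mm), a bystander standing on the table; origin at the centre of its underside
- loupe: the black eye loupe, a bystander standing on the table; origin at the centre of its underside
- ring_gauge_1: the steel ring gauge, a bystander standing on the table; origin at the centre of its underside
- hex_key_1: the hex key, a bystander standing on the table; origin at the centre of its underside
- driver_big: the screwdriver with the black and red handle, a bystander standing on the table; origin at the centre of its underside
- brass_hammer: the brass hammer, a bystander standing on the table; origin at the centre of its underside
- raw_body_1: a grey steel lock body, a bystander standing on the table; origin at the centre of its underside
- raw_body_2: a grey steel lock body, a bystander standing on the table; origin at the centre of its underside

How it is judged:
By the outcome, as a careful person would: the job done as asked, in the order asked, and still so for the second after the job is handed in, with the robot touching nothing.
It also fails if it takes over 48 s, if anything falls off the work surface, if the arm or the gripper's body presses on something with over 40 N, if the wrist force passes 120 N, or if a joint passes its speed limit or range.

## Robot

A 6-joint arm with a two-finger parallel gripper is mounted at the origin on a cart in front of the work surface, level with it; the furniture and walls round the work are solid. World frame = base frame: x ahead of the robot, y to its left, z up, the work surface at z = 0. Lengths are in mm, angles in rad, forces in N, time in s.
With the tool pointing down it reaches from about 300 to 750 mm from the base axis. Payload 8.5 kg.
Tool frame: the origin (TCP) lies on the centre line of the jaws, within the pads' length; the fingertips stand 8 mm ahead of it and the grasp point (between the pads) lies 11 mm behind it (tip_reach is the distance from the TCP to the fingertips, in mm); z points along the fingers, y is the direction in which the jaws open and shut (so a half turn about z gives the same grasp; the last joint's range is limited). The gripper opens to 88 mm and grips with 3 to 60 N. Pads are 18 mm wide; open, the fingers measure 123 mm over their backs; the gripper's body (75 mm by 187 mm) begins 45 mm behind the grasp point.
Start: joints at [-1.396, 0.381, 1.297, -0, 1.464, -0.215], TCP at [208.995, -508.725, 219.748] pointing down, gripper open.
Joint ranges: [-3.11, 3.11], [-0.89, 2.33], [0.22, 2.48], [-1.42, 4.56], [0.17, 2.85], [-2.88, 2.88]. Speed limits (rad/s): [2.39, 2.39, 3.14, 3.14, 3.14, 3.14].

## Interface

Orientations are given as a 3x3 rotation matrix whose columns are the frame's x, y, z axes.
In Python, from station import * gives the robot as it stands.
- The arm moves only by the tool drive_tool, never from a script. Its argument "moves" is a list of rows, each an object with "linear": the shift along the tool's x, y, z in mm, a list of three; "turn": the turn about the tool's z in rad. In form: [{"linear": [tx, ty, tz], "turn": turn}, ...]. A call has 1 to 10 rows; each row shifts and turns the commanded pose from where the row before left it, along the tool's axes as they then stand; what a row does not reach is not made up. A row lasts 1/12 s, in which the tool goes at most 41.7 mm and 7.16 degrees, less where a joint would pass 70% of its speed; a pose out of reach is approached as far as the arm can. A call with a gripper value outside its range is refused whole. "jaw" is the finger opening in mm, from 0 to 88.1, set as the call begins (left out, the last holds). The fingers move at their own pace and stop on an object; "force" is the grip in N (left out, the last holds). Time passes only in rows, so rows that do not move let the fingers close. It gives the time, the measured TCP pose, the force and the opening at its end, in the units of the state.
- get_state(): the state, without advancing time (a new reading comes with each control period).
- capture(name): name is "scene" or "side" or "wrist"; returns a dict with "image" (384x512x3 uint8, red, green, blue), "camera_matrix" (3x3 intrinsics, pixels), "R" (3x3) and "t" (3): a world point X has camera coordinates R X + t; the wrist camera has in their place "tool_from_camera" (4x4, takes a point from camera to tool coordinates, whose origin is the TCP and whose axes are the flange's). Camera axes: x right, y down, z forward; pixel columns grow to the right and rows downward; lengths in mm; the calibration is good to about 2 mm. A picture is of the moment at which its call begins: read the wrist's pose just before it. There is no depth.
- hand_in(): hands the job in, once; it reports no verdict.
The state is a dict: "time_s": time; "qpos": joint angles; "qvel": joint speeds; "tau": joint torques, N m; "ee_pos": TCP position; "eef_rot": TCP orientation; "wrist_force": force on the tool from outside, world axes, zero at the start; "wrist_torque": the same for the moment, N m; "finger_gap": finger opening in mm.
Only numpy, scipy, OpenCV 4.12 (cv2) and the standard library are available. Lean on these libraries where they do the work, as an engineer would, in place of code of your own. Each camera call takes 0.05 s, during which the arm holds its last target. There are 200 camera calls.

## Working session

There is one attempt and no reset: what is moved stays moved. The work goes in short steps, Python scripts to look and compute and a tool call to move; the robot and the scene stay as the last step left them, time stands still between calls to the robot, and variables do not carry over. Pictures are saved under pics/ and viewed, about 8 in all and at most 12, crops included, and the job is handed in when it is done.

Besides the shell and the picture viewer there is one more tool, called after "Call:" in YAML: its name, and indented under it one key for each argument. drive_tool: Moves the arm, as the interface text tells. Its arguments: {"type":"object","properties":{"moves":{"type":"array"},"jaw":{"type":"number"},"force":{"type":"number"}},"required":["moves"]}

```bash
mkdir -p pics
cat > h.py <<'E'
from station import *
import numpy as np, cv2, pickle
def snap(n,f):
    s=get_state(); c=capture(n); c['s']=s; pickle.dump(c,open(f'pics/{f}.pkl','wb'))
    return c
def save(im,f): cv2.imwrite(f'pics/{f}.png',im[...,::-1])
def ray(c,u,v):
    d=np.linalg.inv(c['camera_matrix'])@[u,v,1]; R=np.array(c['R']); return -R.T@c['t'],R.T@d
def onz(c,u,v,z):
    o,d=ray(c,u,v); return o+d*(z-o[2])/d[2]
def proj(c,X):
    p=c['camera_matrix']@(np.array(c['R'])@X+c['t']); return p[:2]/p[2]
E
python3 - <<'E'
from h import *
a=snap('scene','sc'); b=snap('side','si')
im=np.vstack([a['image'],b['image']]); 
save(cv2.resize(np.hstack([a['image'],b['image']]),(800,300)),'both')
save(cv2.resize(a['image'],(800,600)),'scbig')
save(cv2.resize(b['image'],(800,600)),'sibig')
s=get_state(); print(s['eef_rot'],s['ee_pos'],s['wrist_force'],s['time_s'])
E
```

```text
[[ 9.24985287e-01  3.80002834e-01 -2.53260776e-04]
 [ 3.80002839e-01 -9.24984461e-01  1.26054046e-03]
 [ 2.44746665e-04 -1.26222119e-03 -9.99999173e-01]] [ 208.95643897 -508.4680901   219.21171912] [0.10533835 0.82580147 0.32026375] 0.1
```

View pics/scbig.png

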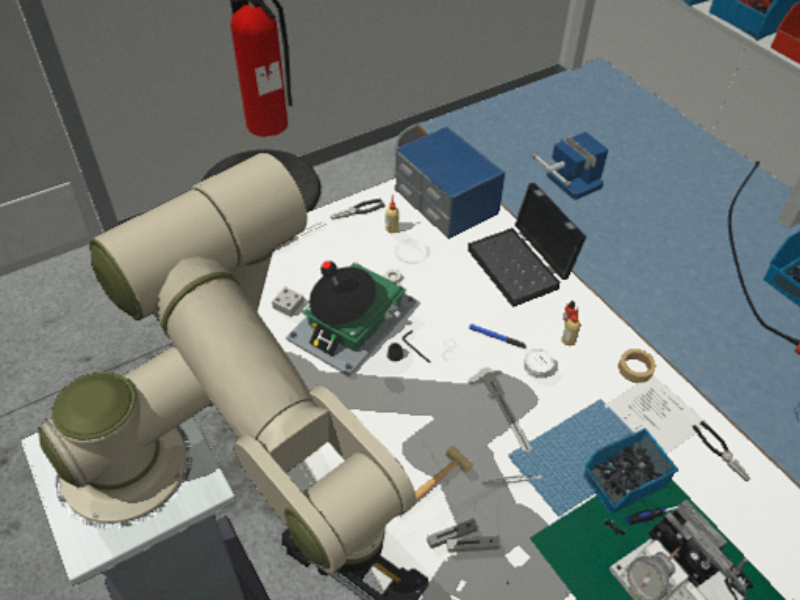

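View pics/sibig.png

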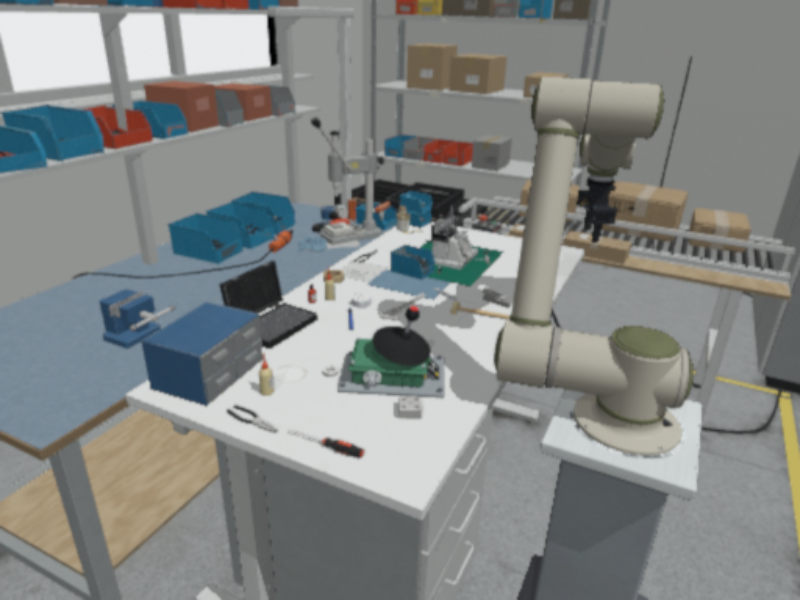

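The scene view shows the gearbox with its knob at (329,268) and plate corners at (289,337), (350,370) and (418,302). In the side view the knob is at (413,313).

Run:
```python
from h import *
a=pickle.load(open('pics/sc.pkl','rb')); b=pickle.load(open('pics/si.pkl','rb'))
def knob(c,u,v):
    im=c['image'].astype(int); m=(im.max(2)<70)|((im[...,0]>120)&(im[...,1]<60))
    red=(im[...,0]>110)&(im[...,1]<70)&(im[...,2]<70)
    ys,xs=np.nonzero(red); k=(abs(xs-u)<10)&(abs(ys-v)<10); return xs[k].mean(),ys[k].mean(),k.sum()
ka=knob(a,329*.64,266*.64); kb=knob(b,413*.64,312*.64); print(ka,kb)
def tri(p,q):
    o1,d1=ray(a,*p); o2,d2=ray(b,*q); d1/=np.linalg.norm(d1);d2/=np.linalg.norm(d2)
    t=np.linalg.lstsq(np.c_[d1,-d2],o2-o1,rcond=None)[0]; x,y=o1+d1*t[0],o2+d2*t[1]; return (x+y)/2,np.linalg.norm(x-y)
print('red top',tri(ka[:2],kb[:2]))
for p in [(289,337),(350,370),(418,302)]: print(p,onz(a,p[0]*.64,p[1]*.64,10))
for p in [(341,388),(442,393)]: print('side',onz(b,p[0]*.64,p[1]*.64,8))
cr=cv2.resize(a['image'][155:245,175:285],None,fx=5,fy=5,interpolation=2)
cr2=cv2.resize(b['image'][185:275,205:300],None,fx=5,fy=5,interpolation=2)[:, :245*5]
h=np.hstack([cr,cr2]); print(h.shape); save(cv2.resize(h,(800,int(800*h.shape[0]/h.shape[1]))),'crop')
```

```text
(np.float64(208.8125), np.float64(169.375), np.int64(16)) (np.float64(264.2857142857143), np.float64(197.57142857142858), np.int64(7))
red top (array([485.30965626,  89.39921888, 197.28165047]), np.float64(0.930703512302993))
(289, 337) [395.37822794 108.80646363  10.        ]
(350, 370) [462.56712474 -32.90484639  10.        ]
(418, 302) [681.41724835  50.46260068  10.        ]
side [609.83469139 202.08723866   8.        ]
side [394.16946841 107.01319398   8.        ]
(450, 1025, 3)
```

View pics/crop.png

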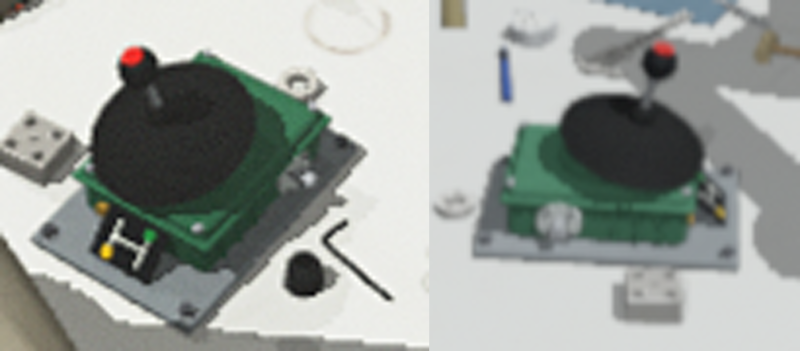

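The crop confirms the layout. Plate corners give a centre of about (537,82) and a yaw of about 0.39, and the knob is at about (489,89). The tool x axis is already along the gearbox's forward direction, so I'll fly above the knob.

Call:
drive_tool:
  moves:
    - {"linear":[24,-22,-6]}
    - {"linear":[24,-22,-6]}
    - {"linear":[24,-22,-6]}
    - {"linear":[24,-22,-6]}
    - {"linear":[24,-22,-6]}
    - {"linear":[24,-22,-6]}
    - {"linear":[24,-22,-6]}
    - {"linear":[24,-22,-6]}
    - {"linear":[24,-22,-6]}
    - {"linear":[24,-22,-6]}
  jaw: 88
  force: 20

```text
$.moves[0]: bad value
```

Call:
drive_tool:
  moves:
    - {"linear":[24,-22,0]}
    - {"linear":[24,-22,0]}
    - {"linear":[24,-22,0]}
    - {"linear":[24,-22,0]}
    - {"linear":[24,-22,0]}
    - {"linear":[24,-22,0]}
    - {"linear":[24,-22,0]}
    - {"linear":[24,-22,0]}
    - {"linear":[20,-18,0]}
    - {"linear":[0,0,0]}

```text
$.moves[0]: bad value
```

Run:
```python
from h import *
c=snap('wrist','w1'); s=c['s']; print(s['ee_pos'],s['eef_rot'].round(3) if hasattr(s['eef_rot'],'round') else s['eef_rot'],s['wrist_force'],s['time_s'])
T=np.array(c['tool_from_camera']);print(T.round(3))
save(c['image'],'w1')
```

```text
[ 208.95643897 -508.4680901   219.21171912] [[ 0.925  0.38  -0.   ]
 [ 0.38  -0.925  0.001]
 [ 0.    -0.001 -1.   ]] [0.10533835 0.82580147 0.32026375] 0.1
[[-0.0000e+00 -9.6700e-01 -2.5400e-01  6.4958e+01]
 [ 1.0000e+00 -0.0000e+00  0.0000e+00 -9.0000e-02]
 [-0.0000e+00 -2.5400e-01  9.6700e-01 -1.6370e+02]
 [ 0.0000e+00  0.0000e+00  0.0000e+00  1.0000e+00]]
```

View pics/w1.png

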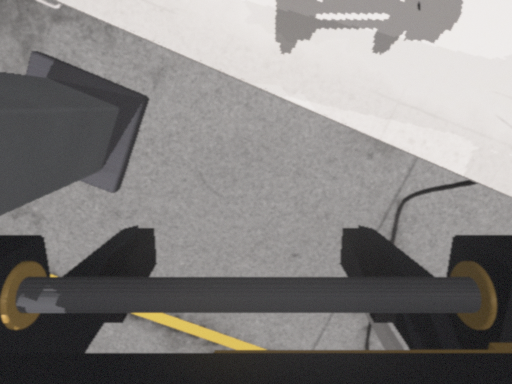

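The moves were refused because `turn` is required. This picture only shows the floor and bench edge at the start pose, with the fingers at the bottom.

Call:
drive_tool:
  moves:
    - {"linear":[24,-22,-6],"turn":0}
    - {"linear":[24,-22,-6],"turn":0}
    - {"linear":[24,-22,-6],"turn":0}
    - {"linear":[24,-22,-6],"turn":0}
    - {"linear":[24,-22,-6],"turn":0}
    - {"linear":[24,-22,-6],"turn":0}
    - {"linear":[24,-22,-6],"turn":0}
    - {"linear":[24,-22,-6],"turn":0}
    - {"linear":[24,-22,-6],"turn":0}
    - {"linear":[24,-22,-6],"turn":0}
  jaw: 88
  force: 20

```text
time_s: 0.98
ee_pos: [347.6, -212.4, 280.0]
eef_rot: [[0.925, 0.38, -0.0], [0.38, -0.925, 0.0], [-0.0, -0.0, -1.0]]
wrist_force: [1.3, -0.6, 1.0]
finger_gap: 87.9
```

Call:
drive_tool:
  moves:
    - {"linear":[24,-22,0],"turn":0}
    - {"linear":[24,-22,0],"turn":0}
    - {"linear":[24,-22,0],"turn":0}
    - {"linear":[24,-22,0],"turn":0}
    - {"linear":[24,-22,0],"turn":0}
    - {"linear":[24,-22,0],"turn":0}
    - {"linear":[24,-22,0],"turn":0}
    - {"linear":[24,-22,0],"turn":0}
    - {"linear":[20,-18,0],"turn":0}
    - {"linear":[0,0,0],"turn":0}

```text
time_s: 1.82
ee_pos: [470.7, 49.4, 279.3]
eef_rot: [[0.923, 0.384, -0.0], [0.384, -0.923, 0.001], [0.0, -0.001, -1.0]]
wrist_force: [0.3, -0.0, -1.5]
finger_gap: 88.3
```

Run:
```python
from h import *
c=snap('wrist','w2'); s=c['s']; print(s['ee_pos'],np.array(s['eef_rot']).round(3),s['wrist_force'],s['time_s'])
save(c['image'],'w2')
```

```text
[470.70456832  49.35071727 279.29623293] [[ 0.923  0.384 -0.   ]
 [ 0.384 -0.923  0.001]
 [ 0.    -0.001 -1.   ]] [ 0.26588285 -0.01237831 -1.45998112] 1.8167
```

View pics/w2.png

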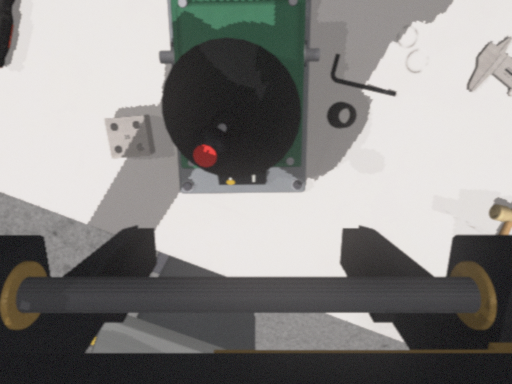

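The wrist view shows the gearbox square to the tool: red spot at (205,156), near plate corners at (180,191) and (305,191).

Run:
```python
from h import *
c=pickle.load(open('pics/w2.pkl','rb')); s=c['s']
T=np.array(c['tool_from_camera']); Rt=np.array(s['eef_rot']); p=np.array(s['ee_pos'])
im=c['image'].astype(int); m=(im[...,0]>110)&(im[...,1]<70)&(im[...,2]<70)
ys,xs=np.nonzero(m); k=(abs(xs-205)<20)&(abs(ys-156)<20); u,v=xs[k].mean(),ys[k].mean()
def W(u,v,z):
    d=Rt@T[:3,:3]@np.linalg.inv(c['camera_matrix'])@[u,v,1]; o=p+Rt@T[:3,3]; return o+d*(z-o[2])/d[2]
r=W(u,v,200); print('red',u,v,r, 'tool delta',Rt.T@(r-p))
q=[W(180,191,10),W(305,191,10)]; print(q, 'tool',[Rt.T@(x-p) for x in q])
d=q[0]-q[1]; print('len',np.linalg.norm(d),'yaw',np.arctan2(-d[0],d[1]))
# bolts on near plate
m2=np.array([W(187,184,10),W(297,184,10)]); print(m2, np.arctan2(-(m2[0]-m2[1])[0],(m2[0]-m2[1])[1]))
n=(q[0]+q[1])/2; print('centre',n+85*0+125*np.array([np.cos(.39),np.sin(.39),0]))
```

```text
red 204.3623595505618 155.8005617977528 [484.52953749  89.92368359 200.        ] tool delta [ 28.32799537 -32.06990225  79.33620847]
[array([391.17107415, 115.72782389,  10.        ]), array([455.7909849 , -39.77639713,  10.        ])] tool [array([-47.99954457, -91.4989538 , 269.39922647]), array([-47.99379784,  76.89717694, 269.20241103])]
len 168.39624586146232 yaw 0.39383998560579236
[[403.91609521 110.31795755  10.        ]
 [460.46668913 -25.77539471  10.        ]] 0.39382047421739175
centre [539.09466201  85.49926527  10.        ]
```

Call:
drive_tool:
  moves:
    - {"linear":[11,-10,0],"turn":0}
    - {"linear":[11,-10,5],"turn":0}
    - {"linear":[10,-10,20],"turn":0}
    - {"linear":[0,0,25],"turn":0}
    - {"linear":[0,0,25],"turn":0}
    - {"linear":[0,0,20],"turn":0}
    - {"linear":[0,0,10],"turn":0}
    - {"linear":[0,0,0],"turn":0}

```text
time_s: 2.53
ee_pos: [486.6, 85.0, 172.7]
eef_rot: [[0.925, 0.379, -0.005], [0.379, -0.925, 0.0], [-0.004, -0.002, -1.0]]
wrist_force: [-0.3, -0.1, -0.3]
finger_gap: 87.9
```

Call:
drive_tool:
  moves:
    - {"linear":[0,0,0],"turn":0}
    - {"linear":[0,0,0],"turn":0}
    - {"linear":[0,0,0],"turn":0}
    - {"linear":[0,0,0],"turn":0}
    - {"linear":[0,0,0],"turn":0}
    - {"linear":[0,0,0],"turn":0}
  jaw: 25
  force: 15

```text
time_s: 3.03
ee_pos: [488.1, 85.9, 175.1]
eef_rot: [[0.925, 0.38, 0.001], [0.38, -0.925, -0.0], [0.001, 0.0, -1.0]]
wrist_force: [0.2, -0.3, -0.2]
finger_gap: 50.0
```

```bash
cat >> h.py <<'E'
C=np.array([539,85.5]); Y=.394
def rel(s=None):
    s=s or get_state(); R=np.array([[np.cos(Y),np.sin(Y)],[-np.sin(Y),np.cos(Y)]])
    g=R@(np.array(s['ee_pos'])[:2]-C); f=R@np.array(s['wrist_force'])[:2]
    print('t',s['time_s'],'fwd,left',g.round(1),'z',s['ee_pos'][2].round(1),'F fwd,left',f.round(1),'Fz',s['wrist_force'][2].round(1),'gap',s['finger_gap'])
E
python3 - <<'E'
from h import *
c=snap('wrist','w3'); save(c['image'],'w3'); rel(c['s'])
E
```

```text
t 3.0333 fwd,left [-46.9  19.9] z 175.1 F fwd,left [ 0.1 -0.4] Fz -0.2 gap 50.04438219605136
```

View pics/w3.png

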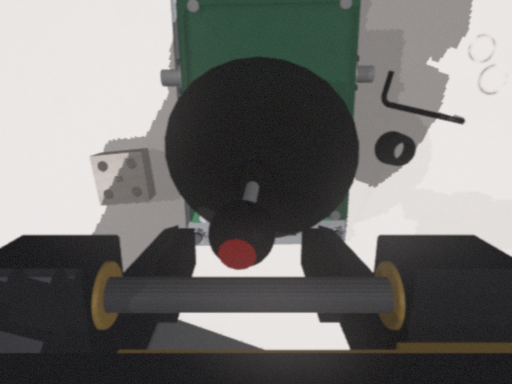

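Run:
```python
from h import *
c=pickle.load(open('pics/w3.pkl','rb')); T=np.linalg.inv(np.array(c['tool_from_camera'])); K=c['camera_matrix']
for P in [(0,0,-11),(4,-3,-11),(8,-3,-11),(0,0,0)]:
    q=K@(T[:3,:3]@np.array(P)+T[:3,3]); print(P,q[:2]/q[2])
```

```text
(0, 0, -11) [248.04167747 240.18231577]
(4, -3, -11) [241.93354596 232.61068493]
(8, -3, -11) [241.89447772 224.94244158]
(0, 0, 0) [248.02817917 231.91328015]
```

The knob is centred at about (242,234) and the grasp point projects to (248,240). I'll shift 3 mm forward and 3 mm left, then close.

Call:
drive_tool:
  moves:
    - {"linear":[3,-3,0],"turn":0}
    - {"linear":[0,0,0],"turn":0}
    - {"linear":[0,0,0],"turn":0}
    - {"linear":[0,0,0],"turn":0}
    - {"linear":[0,0,0],"turn":0}
    - {"linear":[0,0,0],"turn":0}

```text
time_s: 3.58
ee_pos: [489.6, 89.8, 174.7]
eef_rot: [[0.925, 0.38, -0.0], [0.38, -0.925, 0.0], [-0.0, -0.0, -1.0]]
wrist_force: [-0.5, -0.3, 0.2]
finger_gap: 25.1
```

Call:
drive_tool:
  moves:
    - {"linear":[3,0,0],"turn":0}
    - {"linear":[3,0,0],"turn":0}
    - {"linear":[3,0,0],"turn":0}
    - {"linear":[3,0,0],"turn":0}
    - {"linear":[0,0,0],"turn":0}
    - {"linear":[0,0,0],"turn":0}

```text
time_s: 4.08
ee_pos: [501.5, 94.6, 176.6]
eef_rot: [[0.925, 0.38, 0.003], [0.38, -0.925, -0.0], [0.003, 0.001, -1.0]]
wrist_force: [-3.6, 1.0, 14.0]
finger_gap: 25.3
```

```bash
python3 -c "
from h import *
rel()"
```

```text
t 4.0833 fwd,left [-31.2  22.8] z 176.6 F fwd,left [-2.9  2.2] Fz 14.0 gap 25.291997792938005
```

Run:
```python
from h import *
c=snap('wrist','w4'); b=snap('side','s4'); rel()
h=np.hstack([c['image'],cv2.resize(b['image'][165:265,210:310],(384,384),interpolation=2)])
save(cv2.resize(h,(800,343)),'w4')
```

```text
t 4.1833 fwd,left [-31.3  22.7] z 176.6 F fwd,left [-4.1  1.9] Fz 13.9 gap 25.35282951625407
```

View pics/w4.png

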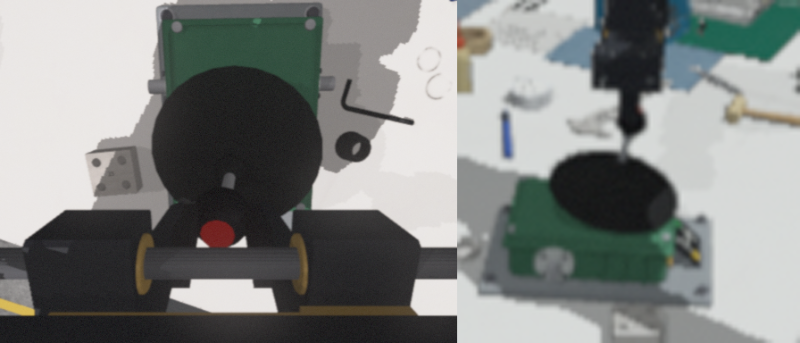

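The wrist view shows the knob centred between the pads. The tool rose about 2 mm as the lever followed its arc, so the knob seems held. I'll tighten the jaw command to check, and unload z.

Call:
drive_tool:
  moves:
    - {"linear":[0,0,-1.5],"turn":0}
    - {"linear":[0,0,-1],"turn":0}
    - {"linear":[0,0,0],"turn":0}
    - {"linear":[0,0,0],"turn":0}
  jaw: 10
  force: 15

```text
time_s: 4.52
ee_pos: [501.1, 94.5, 178.0]
eef_rot: [[0.925, 0.38, 0.001], [0.38, -0.925, 0.0], [0.001, 0.0, -1.0]]
wrist_force: [-2.1, 0.9, 8.4]
finger_gap: 21.6
```

```bash
python3 -c "
from h import *
rel()"
```

```text
t 4.5167 fwd,left [-31.6  22.8] z 178.0 F fwd,left [-1.6  1.7] Fz 8.4 gap 21.63056507573422
```

Run:
```python
from h import *
b=snap('side','s5'); a=snap('scene','a5'); s=b['s']; p=np.array(s['ee_pos'])
for z in (205,188,171,160,145): print(z,proj(b,np.array([p[0],p[1],z])),proj(a,np.array([p[0],p[1],z])))
u,v=proj(b,np.array([p[0],p[1],185])).astype(int); u2,v2=proj(a,np.array([p[0],p[1],185])).astype(int); print(u,v,u2,v2)
f=lambda im,u,v:cv2.resize(im[v-25:v+25,u-25:u+25],(400,400),interpolation=cv2.INTER_NEAREST)
g=np.hstack([f(b['image'],u,v),f(a['image'],u2,v2)]).astype(float); g=(255*(g/255)**.5).astype(np.uint8)
save(g,'s5')
```

```text
205 [259.61174928 195.11898598] [212.33407341 164.79806621]
188 [259.46043406 199.39698654] [212.61113516 168.67890051]
171 [259.31079926 203.62747815] [212.88364892 172.49603076]
160 [259.21485907 206.33990965] [213.05761024 174.93272608]
145 [259.08513322 210.00753306] [213.2918894  178.21429988]
259 200 212 169
```

View pics/s5.png

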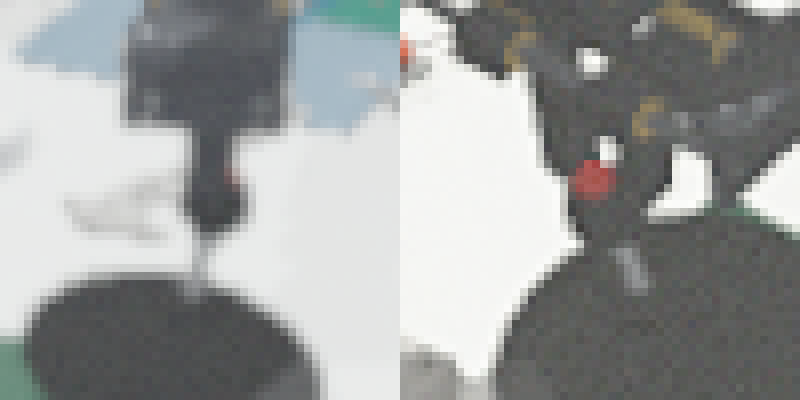

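The side view shows the ball between the pads, with its centre at z of about 184, so it is captured. Next I'll go forward to about -21 mm while following the arc up, then probe right.

Call:
drive_tool:
  moves:
    - {"linear":[3,0,-1],"turn":0}
    - {"linear":[3,0,-1],"turn":0}
    - {"linear":[3,0,-0.5],"turn":0}
    - {"linear":[0,0,0],"turn":0}
    - {"linear":[0,0,0],"turn":0}

```text
time_s: 5.03
ee_pos: [509.4, 97.9, 180.4]
eef_rot: [[0.925, 0.38, 0.001], [0.38, -0.925, -0.0], [0.001, 0.0, -1.0]]
wrist_force: [-2.9, -0.0, 7.5]
finger_gap: 19.8
```

```bash
python3 -c "
from h import *
rel()"
```

```text
t 5.0333 fwd,left [-22.6  22.8] z 180.4 F fwd,left [-2.7  1.1] Fz 7.5 gap 19.768252751866626
```

Call:
drive_tool:
  moves:
    - {"linear":[0,2,0],"turn":0}
    - {"linear":[0,2,0],"turn":0}
    - {"linear":[0,0,0],"turn":0}
    - {"linear":[0,0,0],"turn":0}

```text
time_s: 5.37
ee_pos: [510.3, 95.6, 180.6]
eef_rot: [[0.925, 0.38, 0.0], [0.38, -0.925, 0.003], [0.001, -0.003, -1.0]]
wrist_force: [-5.2, 8.2, 10.3]
finger_gap: 19.9
```

```bash
python3 -c "
from h import *
rel()"
```

```text
t 5.3667 fwd,left [-22.7  20.4] z 180.6 F fwd,left [-1.7  9.5] Fz 10.3 gap 19.85515837813102
```

```bash
cat >> h.py <<'E'
def red(c):
    im=c['image'].astype(int); m=(im[...,0]>80)&(im[...,1]<.4*im[...,0])&(im[...,2]<.4*im[...,0])
    n,l,st,ce=cv2.connectedComponentsWithStats(m.astype(np.uint8)); 
    k=[i for i in range(1,n) if abs(ce[i][0]-248)<60 and 180<ce[i][1]<300 and st[i,4]>30]
    for i in k:
        u,v=ce[i]; T=np.array(c['tool_from_camera']); d=T[:3,:3]@np.linalg.inv(c['camera_matrix'])@[u,v,1]
        print(st[i],ce[i].round(1),'tool xy at z=-22',(T[:3,3]+d*(-22-T[2,3])/d[2]).round(1))
E
python3 - <<'E'
from h import *
for f in ('w3','w4'): red(pickle.load(open(f'pics/{f}.pkl','rb')))
red(snap('wrist','w6')); rel()
E
```

```text
[225 240  26  17 174] [236.1 246.4] tool xy at z=-22 [  1.6  -5.5 -22. ]
[224 247  39  29 878] [243.2 261.4] tool xy at z=-22 [ -6.   -2.3 -22. ]
[227 244  36  32 895] [244.1 259.6] tool xy at z=-22 [ -5.1  -1.9 -22. ]
t 5.4167 fwd,left [-22.7  20.4] z 180.6 F fwd,left [-0.6  8.6] Fz 10.3 gap 19.362472979809315
```

At -22 mm it is blocked (9 N, moved only 2.4 mm). I'll slide forward in 2 mm steps with this side preload.

Call:
drive_tool:
  moves:
    - {"linear":[2,0,-0.4],"turn":0}
    - {"linear":[0,0,0],"turn":0}
    - {"linear":[0,0,0],"turn":0}

```text
time_s: 5.67
ee_pos: [511.6, 96.2, 180.7]
eef_rot: [[0.925, 0.381, -0.001], [0.381, -0.925, 0.003], [-0.0, -0.003, -1.0]]
wrist_force: [-5.6, 6.8, 9.7]
finger_gap: 19.7
```

Call:
drive_tool:
  moves:
    - {"linear":[2,0,-0.4],"turn":0}
    - {"linear":[0,0,0],"turn":0}
    - {"linear":[0,0,0],"turn":0}

```text
time_s: 5.92
ee_pos: [513.4, 97.0, 181.0]
eef_rot: [[0.925, 0.381, -0.002], [0.381, -0.925, 0.003], [-0.001, -0.003, -1.0]]
wrist_force: [-6.1, 7.4, 8.6]
finger_gap: 19.5
```

Call:
drive_tool:
  moves:
    - {"linear":[2,0,-0.3],"turn":0}
    - {"linear":[0,0,0],"turn":0}
    - {"linear":[0,0,0],"turn":0}

```text
time_s: 6.17
ee_pos: [515.1, 97.8, 181.2]
eef_rot: [[0.925, 0.381, -0.002], [0.381, -0.925, 0.003], [-0.001, -0.003, -1.0]]
wrist_force: [-6.0, 7.2, 8.2]
finger_gap: 19.7
```

```bash
python3 -c "
from h import *
rel()"
```

```text
t 6.1667 fwd,left [-17.3  20.5] z 181.2 F fwd,left [-2.8  9. ] Fz 8.2 gap 19.748129888793358
```

Call:
drive_tool:
  moves:
    - {"linear":[2,0,-0.3],"turn":0}
    - {"linear":[0,0,0],"turn":0}
    - {"linear":[0,0,0],"turn":0}

```text
time_s: 6.42
ee_pos: [516.8, 98.6, 181.4]
eef_rot: [[0.925, 0.381, -0.003], [0.381, -0.925, 0.003], [-0.001, -0.004, -1.0]]
wrist_force: [-7.5, 7.7, 6.9]
finger_gap: 19.9
```

Call:
drive_tool:
  moves:
    - {"linear":[2,0,-0.3],"turn":0}
    - {"linear":[0,0,0],"turn":0}
    - {"linear":[0,0,0],"turn":0}

```text
time_s: 6.67
ee_pos: [518.7, 99.4, 181.8]
eef_rot: [[0.925, 0.381, -0.002], [0.381, -0.925, 0.003], [-0.001, -0.003, -1.0]]
wrist_force: [-7.5, 8.4, 8.5]
finger_gap: 19.0
```

Call:
drive_tool:
  moves:
    - {"linear":[2,0,-0.2],"turn":0}
    - {"linear":[0,0,0],"turn":0}
    - {"linear":[0,0,0],"turn":0}

```text
time_s: 6.92
ee_pos: [521.0, 100.3, 182.3]
eef_rot: [[0.925, 0.381, -0.001], [0.381, -0.925, 0.003], [0.0, -0.003, -1.0]]
wrist_force: [-4.9, 7.4, 9.9]
finger_gap: 18.5
```

```bash
python3 -c "
from h import *
rel();red(snap('wrist','w7'))"
```

```text
t 6.9167 fwd,left [-11.   20.6] z 182.3 F fwd,left [-1.7  8.7] Fz 9.9 gap 18.510260890615406
[229 245  34  31 889] [244.4 260.3] tool xy at z=-22 [ -5.4  -1.7 -22. ]
```

Call:
drive_tool:
  moves:
    - {"linear":[2,0,-0.2],"turn":0}
    - {"linear":[0,0,0],"turn":0}
    - {"linear":[0,0,0],"turn":0}

```text
time_s: 7.22
ee_pos: [523.4, 101.0, 182.8]
eef_rot: [[0.925, 0.381, 0.001], [0.381, -0.925, 0.003], [0.002, -0.003, -1.0]]
wrist_force: [-5.2, 7.8, 9.0]
finger_gap: 17.5
```

Call:
drive_tool:
  moves:
    - {"linear":[2,0,-0.2],"turn":0}
    - {"linear":[0,0,0],"turn":0}
    - {"linear":[0,0,0],"turn":0}

```text
time_s: 7.47
ee_pos: [525.8, 101.5, 183.3]
eef_rot: [[0.925, 0.381, 0.002], [0.381, -0.925, 0.002], [0.003, -0.001, -1.0]]
wrist_force: [-2.2, 6.6, 14.3]
finger_gap: 16.3
```

Call:
drive_tool:
  moves:
    - {"linear":[2,0,-0.1],"turn":0}
    - {"linear":[0,0,0],"turn":0}
    - {"linear":[0,0,0],"turn":0}

```text
time_s: 7.72
ee_pos: [528.1, 101.9, 183.8]
eef_rot: [[0.925, 0.38, 0.004], [0.38, -0.925, 0.002], [0.004, -0.0, -1.0]]
wrist_force: [-1.0, 5.5, 12.2]
finger_gap: 16.1
```

```bash
python3 -c "
from h import *
rel();red(snap('wrist','w8'))"
```

```text
t 7.7167 fwd,left [-3.7 19.3] z 183.8 F fwd,left [1.2 5.4] Fz 12.2 gap 16.08252000548198
[231 243  32  33 856] [245.4 259.8] tool xy at z=-22 [ -5.1  -1.3 -22. ]
```

The force dropped and y gave way, so the opening is starting here. But the gap keeps shrinking, so the pads are too high on the ball. I'll regrip about 10 mm lower and 4 mm further back before crossing.

Call:
drive_tool:
  moves:
    - {"linear":[0,0,0],"turn":0}
    - {"linear":[0,0,0],"turn":0}
    - {"linear":[0,0,0],"turn":0}
    - {"linear":[0,0,0],"turn":0}
    - {"linear":[0,0,0],"turn":0}
  jaw: 50

```text
time_s: 8.18
ee_pos: [527.2, 100.9, 181.8]
eef_rot: [[0.925, 0.38, -0.001], [0.38, -0.925, -0.0], [-0.001, -0.0, -1.0]]
wrist_force: [-0.2, -0.2, 0.4]
finger_gap: 46.8
```

Run:
```python
from h import *
c=snap('wrist','w9');b=snap('side','s9');rel(c['s']);red(c); p=np.array(c['s']['ee_pos'])
for z in (205,188,176,160): print(z,proj(b,np.array([p[0],p[1],z])).round(1))
u,v=proj(b,np.array([p[0],p[1],185])).astype(int)
f=cv2.resize(b['image'][v-25:v+25,u-25:u+25],(384,384),interpolation=cv2.INTER_NEAREST)
g=np.hstack([c['image'],f])/255.; print(u,v); save(cv2.resize((255*g**.6).astype(np.uint8),(800,343)),'w9')
```

```text
t 8.1833 fwd,left [-5.  18.7] z 181.8 F fwd,left [-0.2 -0.1] Fz 0.4 gap 46.80105786832082
[211 242  38  34 977] [229.4 258.7] tool xy at z=-22 [ -4.6  -8.7 -22. ]
205 [252.2 194.2]
188 [252.1 198.5]
176 [252.  201.5]
160 [251.9 205.4]
252 199
```

View pics/w9.png

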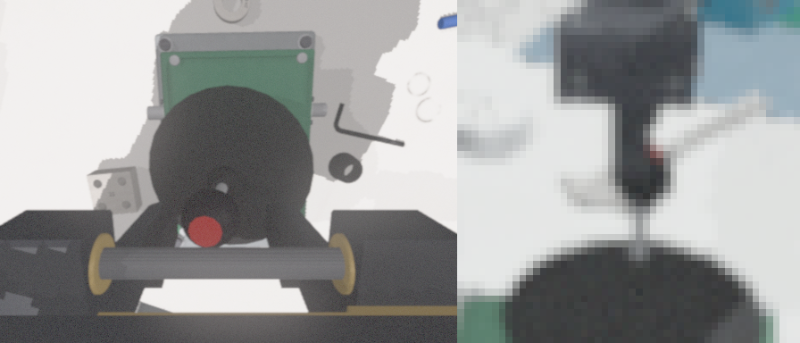

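The side view has the ball slightly aft of the finger, with its bottom at about the fingertip height. I'll go 4 mm back, 6 mm left and 8 mm down, then close.

Call:
drive_tool:
  moves:
    - {"linear":[-2,-3,4],"turn":0}
    - {"linear":[-2,-3,4],"turn":0}
    - {"linear":[0,0,0],"turn":0}
    - {"linear":[0,0,0],"turn":0}

```text
time_s: 8.62
ee_pos: [520.8, 105.1, 173.8]
eef_rot: [[0.925, 0.38, -0.001], [0.38, -0.925, 0.0], [-0.001, -0.0, -1.0]]
wrist_force: [-0.6, 0.1, 0.2]
finger_gap: 50.2
```

Call:
drive_tool:
  moves:
    - {"linear":[0,0,0],"turn":0}
    - {"linear":[0,0,0],"turn":0}
    - {"linear":[0,0,0],"turn":0}
    - {"linear":[0,0,0],"turn":0}
    - {"linear":[0,0,0],"turn":0}
    - {"linear":[0,0,0],"turn":0}
  jaw: 10
  force: 10

```text
time_s: 9.12
ee_pos: [521.3, 105.0, 174.2]
eef_rot: [[0.925, 0.38, 0.0], [0.38, -0.925, 0.0], [0.0, -0.0, -1.0]]
wrist_force: [-0.4, 0.1, 0.3]
finger_gap: 30.7
```

```bash
python3 -c "
from h import *
rel();red(snap('wrist','w10'))"
```

```text
t 9.1167 fwd,left [-8.9 24.8] z 174.2 F fwd,left [-0.4  0.2] Fz 0.3 gap 30.73233074964832
[ 223  241   41   35 1110] [243.  258.4] tool xy at z=-22 [ -4.4  -2.4 -22. ]
```

The grip is now sound: gap 30.7 mm and no side load. Forward 3 mm, then probe right.

Call:
drive_tool:
  moves:
    - {"linear":[2,0,0],"turn":0}
    - {"linear":[1,0,0],"turn":0}
    - {"linear":[0,2,0],"turn":0}
    - {"linear":[0,2,0],"turn":0}
    - {"linear":[0,1,0],"turn":0}
    - {"linear":[0,0,0],"turn":0}
    - {"linear":[0,0,0],"turn":0}

```text
time_s: 9.75
ee_pos: [526.2, 101.5, 174.9]
eef_rot: [[0.925, 0.38, 0.001], [0.38, -0.925, 0.001], [0.001, 0.0, -1.0]]
wrist_force: [-2.0, 0.9, 6.7]
finger_gap: 30.4
```

```bash
python3 -c "
from h import *
rel();red(snap('wrist','w11'))"
```

```text
t 9.75 fwd,left [-5.6 19.7] z 174.9 F fwd,left [-1.5  1.6] Fz 6.7 gap 30.381383221588184
[ 224  242   40   35 1084] [243.5 259.4] tool xy at z=-22 [ -5.   -2.1 -22. ]
```

It is free: 5 mm of travel at 1.6 N. Now across.

Call:
drive_tool:
  moves:
    - {"linear":[0,3,-1],"turn":0}
    - {"linear":[0,3,-0.5],"turn":0}
    - {"linear":[0,3,-0.5],"turn":0}
    - {"linear":[0,3,0],"turn":0}
    - {"linear":[0,0,0],"turn":0}

```text
time_s: 10.22
ee_pos: [529.4, 93.5, 175.8]
eef_rot: [[0.925, 0.381, -0.003], [0.381, -0.925, 0.007], [0.0, -0.008, -1.0]]
wrist_force: [-3.8, 19.8, 2.3]
finger_gap: 39.6
```

```bash
python3 -c "
from h import *
rel();red(snap('wrist','w12'))"
```

```text
t 10.2167 fwd,left [-5.8 11.1] z 175.8 F fwd,left [ 4.1 19.8] Fz 2.3 gap 39.55522059691205
[ 213  242   40   34 1097] [232.6 258.9] tool xy at z=-22 [ -4.7  -7.2 -22. ]
```

It is blocked at knob y of about 17, and the corner pushes the lever forward, so the opening lies a little further on. I'll back off to a light preload and step forward.

Call:
drive_tool:
  moves:
    - {"linear":[0,-4,0],"turn":0}
    - {"linear":[1,-2,0],"turn":0}
    - {"linear":[1,0,0],"turn":0}
    - {"linear":[0,0,0],"turn":0}
    - {"linear":[0,0,0],"turn":0}

```text
time_s: 10.68
ee_pos: [530.1, 98.0, 176.1]
eef_rot: [[0.925, 0.381, 0.0], [0.381, -0.925, 0.003], [0.001, -0.002, -1.0]]
wrist_force: [-0.2, 7.6, 0.4]
finger_gap: 29.8
```

```bash
python3 -c "
from h import *
rel();red(snap('wrist','w13'))"
```

```text
t 10.6833 fwd,left [-3.5 14.9] z 176.1 F fwd,left [2.7 7.1] Fz 0.4 gap 29.849701220828564
[ 224  241   41   35 1110] [243.7 258.5] tool xy at z=-22 [ -4.5  -2.  -22. ]
```

Call:
drive_tool:
  moves:
    - {"linear":[2,0,0],"turn":0}
    - {"linear":[0,0,0],"turn":0}
    - {"linear":[0,0,0],"turn":0}

```text
time_s: 10.98
ee_pos: [532.0, 97.6, 176.2]
eef_rot: [[0.925, 0.38, 0.0], [0.38, -0.925, 0.0], [0.0, -0.0, -1.0]]
wrist_force: [-0.6, 4.1, 1.7]
finger_gap: 30.1
```

```bash
python3 -c "
from h import *
rel();red(snap('wrist','w14'))"
```

```text
t 10.9833 fwd,left [-1.9 13.8] z 176.2 F fwd,left [1. 4.] Fz 1.7 gap 30.087092628124644
[ 224  240   41   37 1123] [244.  258.2] tool xy at z=-22 [ -4.4  -1.9 -22. ]
```

It is giving way. Another 2 mm forward, then push right.

Call:
drive_tool:
  moves:
    - {"linear":[2,0,0],"turn":0}
    - {"linear":[0,2,0],"turn":0}
    - {"linear":[0,2,0],"turn":0}
    - {"linear":[0,0,0],"turn":0}
    - {"linear":[0,0,0],"turn":0}

```text
time_s: 11.45
ee_pos: [535.6, 94.1, 176.6]
eef_rot: [[0.925, 0.38, 0.001], [0.38, -0.925, -0.0], [0.001, 0.001, -1.0]]
wrist_force: [-1.3, 0.7, 5.9]
finger_gap: 30.0
```

```bash
python3 -c "
from h import *
rel();red(snap('wrist','w15'))"
```

```text
t 11.45 fwd,left [0.2 9.2] z 176.6 F fwd,left [-0.9  1.1] Fz 5.9 gap 29.97798841992668
[ 226  240   40   36 1132] [245.2 258.1] tool xy at z=-22 [ -4.3  -1.3 -22. ]
```

Call:
drive_tool:
  moves:
    - {"linear":[0,2,-0.5],"turn":0}
    - {"linear":[0,3,-0.5],"turn":0}
    - {"linear":[0,3,0],"turn":0}
    - {"linear":[0,2,0],"turn":0}
    - {"linear":[0,0,0],"turn":0}
    - {"linear":[0,0,0],"turn":0}

```text
time_s: 12.0
ee_pos: [539.6, 84.6, 177.6]
eef_rot: [[0.925, 0.38, 0.001], [0.38, -0.925, -0.0], [0.001, 0.001, -1.0]]
wrist_force: [-1.1, 1.4, 6.2]
finger_gap: 29.0
```

```bash
python3 -c "
from h import *
rel();red(snap('wrist','w16'))"
```

```text
t 12.0 fwd,left [ 0.2 -1. ] z 177.6 F fwd,left [-0.4  1.7] Fz 6.2 gap 29.034953589387417
[ 227  239   40   37 1129] [246.8 257.3] tool xy at z=-22 [ -3.9  -0.6 -22. ]
```

Call:
drive_tool:
  moves:
    - {"linear":[0,3,0],"turn":0}
    - {"linear":[0,3,0],"turn":0}
    - {"linear":[0,3,0],"turn":0}
    - {"linear":[0,3,0.5],"turn":0}
    - {"linear":[0,3,0.5],"turn":0}
    - {"linear":[0,3,0],"turn":0}
    - {"linear":[0,2,0],"turn":0}
    - {"linear":[0,0,0],"turn":0}
    - {"linear":[0,0,0],"turn":0}

```text
time_s: 12.8
ee_pos: [547.6, 66.0, 177.4]
eef_rot: [[0.925, 0.38, 0.003], [0.38, -0.925, -0.001], [0.003, 0.002, -1.0]]
wrist_force: [-1.4, 0.9, 11.1]
finger_gap: 26.9
```

```bash
python3 -c "
from h import *
rel();red(snap('wrist','w17'))"
```

```text
t 12.8 fwd,left [  0.5 -21.3] z 177.4 F fwd,left [-1.   1.4] Fz 11.1 gap 26.877001586536668
[ 231  238   39   37 1108] [249.8 255.7] tool xy at z=-22 [ -3.1   0.8 -22. ]
```

In the right slot. Forward now.

Call:
drive_tool:
  moves:
    - {"linear":[0,1.5,0],"turn":0}
    - {"linear":[3,0,0],"turn":0}
    - {"linear":[3,0,0],"turn":0}
    - {"linear":[3,0,0],"turn":0}
    - {"linear":[3,0,0.3],"turn":0}
    - {"linear":[3,0,0.5],"turn":0}
    - {"linear":[0,0,0],"turn":0}
    - {"linear":[0,0,0],"turn":0}

```text
time_s: 13.52
ee_pos: [562.2, 70.6, 176.5]
eef_rot: [[0.925, 0.38, 0.003], [0.38, -0.925, -0.0], [0.003, 0.002, -1.0]]
wrist_force: [-0.0, 1.7, 10.0]
finger_gap: 27.0
```

```bash
python3 -c "
from h import *
rel();red(snap('wrist','w18'))"
```

```text
t 13.5167 fwd,left [ 15.7 -22.6] z 176.5 F fwd,left [0.6 1.6] Fz 10.0 gap 27.041102756105786
[ 229  235   40   38 1158] [248.9 253.4] tool xy at z=-22 [ -1.9   0.4 -22. ]
```

Call:
drive_tool:
  moves:
    - {"linear":[3,0,0.3],"turn":0}
    - {"linear":[3,0,0.4],"turn":0}
    - {"linear":[3,0,0.5],"turn":0}
    - {"linear":[3,0,0.6],"turn":0}
    - {"linear":[3,0,0.6],"turn":0}
    - {"linear":[3,0,0.7],"turn":0}
    - {"linear":[3,0,0.7],"turn":0}
    - {"linear":[0,0,0],"turn":0}
    - {"linear":[0,0,0],"turn":0}

```text
time_s: 14.32
ee_pos: [582.1, 78.6, 173.1]
eef_rot: [[0.925, 0.38, 0.005], [0.38, -0.925, -0.0], [0.004, 0.002, -1.0]]
wrist_force: [0.7, 2.2, 11.2]
finger_gap: 26.4
```

```bash
python3 -c "
from h import *
rel();red(snap('wrist','w19'))"
```

```text
t 14.3167 fwd,left [ 37.1 -22.9] z 173.1 F fwd,left [1.5 1.8] Fz 11.2 gap 26.38093553747812
[ 229  232   40   39 1196] [248.8 251.1] tool xy at z=-22 [ -0.8   0.4 -22. ]
```

Call:
drive_tool:
  moves:
    - {"linear":[3,0,0.7],"turn":0}
    - {"linear":[3,0,0.8],"turn":0}
    - {"linear":[3,0,0.8],"turn":0}
    - {"linear":[3,0,0.8],"turn":0}
    - {"linear":[0,0,0],"turn":0}
    - {"linear":[0,0,0],"turn":0}

```text
time_s: 14.87
ee_pos: [593.1, 83.1, 170.1]
eef_rot: [[0.925, 0.38, 0.005], [0.38, -0.925, -0.001], [0.004, 0.002, -1.0]]
wrist_force: [1.4, 1.3, 10.5]
finger_gap: 26.5
```

```bash
python3 -c "
from h import *
rel();red(snap('wrist','w20'))"
```

```text
t 14.8667 fwd,left [ 49. -23.] z 170.1 F fwd,left [1.8 0.7] Fz 10.5 gap 26.511169025661978
[ 229  233   40   40 1210] [248.8 252.2] tool xy at z=-22 [ -1.3   0.4 -22. ]
```

Call:
drive_tool:
  moves:
    - {"linear":[2,0,0.5],"turn":0}
    - {"linear":[2,0,0.5],"turn":0}
    - {"linear":[0,0,0],"turn":0}
    - {"linear":[0,0,0],"turn":0}

```text
time_s: 15.25
ee_pos: [596.3, 84.4, 169.1]
eef_rot: [[0.925, 0.38, 0.003], [0.38, -0.925, -0.001], [0.003, 0.002, -1.0]]
wrist_force: [-2.2, 0.9, 12.8]
finger_gap: 26.5
```

```bash
python3 -c "
from h import *
rel();red(snap('wrist','w21'))"
```

```text
t 15.25 fwd,left [ 52.5 -23. ] z 169.1 F fwd,left [-1.7  1.7] Fz 12.8 gap 26.46703512406851
[ 230  237   39   40 1214] [248.9 256.4] tool xy at z=-22 [ -3.4   0.4 -22. ]
```

Call:
drive_tool:
  moves:
    - {"linear":[2,0,0.5],"turn":0}
    - {"linear":[2,0,0.5],"turn":0}
    - {"linear":[0,0,0],"turn":0}
    - {"linear":[0,0,0],"turn":0}

```text
time_s: 15.63
ee_pos: [599.5, 85.8, 168.0]
eef_rot: [[0.925, 0.38, 0.002], [0.38, -0.925, -0.001], [0.001, 0.002, -1.0]]
wrist_force: [-4.3, -0.4, 12.9]
finger_gap: 27.1
```

```bash
python3 -c "
from h import *
rel();red(snap('wrist','w22'))"
```

```text
t 15.6333 fwd,left [ 56.  -22.9] z 168.0 F fwd,left [-4.1  1.3] Fz 12.9 gap 27.06273562938102
[ 230  241   39   36 1136] [249.  259.6] tool xy at z=-22 [ -5.    0.4 -22. ]
```

Call:
drive_tool:
  moves:
    - {"linear":[2,0,0.2],"turn":0}
    - {"linear":[2,0,0],"turn":0}
    - {"linear":[0,0,0],"turn":0}
    - {"linear":[0,0,0],"turn":0}

```text
time_s: 16.02
ee_pos: [602.3, 87.1, 167.1]
eef_rot: [[0.925, 0.38, -0.001], [0.38, -0.925, -0.002], [-0.001, 0.001, -1.0]]
wrist_force: [-6.5, -2.4, 10.9]
finger_gap: 26.9
```

```bash
python3 -c "
from h import *
rel();red(snap('wrist','w23'))"
```

```text
t 16.0167 fwd,left [ 59.1 -22.8] z 167.1 F fwd,left [-6.9  0.3] Fz 10.9 gap 26.89185104451553
[ 230  245   40   32 1024] [249.3 261.8] tool xy at z=-22 [ -6.2   0.6 -22. ]
```

Call:
drive_tool:
  moves:
    - {"linear":[0,0,0],"turn":0}
    - {"linear":[2,0,0],"turn":0}
    - {"linear":[1,0,0],"turn":0}
    - {"linear":[0,0,0],"turn":0}
    - {"linear":[0,0,0],"turn":0}
  force: 20

```text
time_s: 16.48
ee_pos: [604.3, 88.2, 166.6]
eef_rot: [[0.925, 0.38, -0.003], [0.38, -0.925, -0.002], [-0.004, 0.001, -1.0]]
wrist_force: [-8.6, -1.7, 9.1]
finger_gap: 25.4
```

```bash
python3 -c "
from h import *
rel();red(snap('wrist','w24'))"
```

```text
t 16.4833 fwd,left [ 61.4 -22.6] z 166.6 F fwd,left [-8.6  1.7] Fz 9.1 gap 25.36633971719325
[230 248  40  29 922] [249.6 263.3] tool xy at z=-22 [ -7.    0.7 -22. ]
```

It holds 8.6 N against the end stop. Open without backing off, then lift.

Call:
drive_tool:
  moves:
    - {"linear":[0,0,0],"turn":0}
    - {"linear":[0,0,0],"turn":0}
    - {"linear":[0,0,0],"turn":0}
    - {"linear":[0,0,0],"turn":0}
    - {"linear":[0,0,0],"turn":0}
    - {"linear":[0,0,0],"turn":0}
    - {"linear":[0,0,0],"turn":0}
    - {"linear":[0,0,0],"turn":0}
    - {"linear":[0,0,0],"turn":0}
  jaw: 75

```text
time_s: 17.28
ee_pos: [605.5, 89.3, 166.2]
eef_rot: [[0.925, 0.38, -0.0], [0.38, -0.925, -0.0], [-0.0, -0.0, -1.0]]
wrist_force: [0.0, -0.0, 0.5]
finger_gap: 74.7
```

Call:
drive_tool:
  moves:
    - {"linear":[0,0,-10],"turn":0}
    - {"linear":[0,0,-20],"turn":0}
    - {"linear":[0,0,-25],"turn":0}
    - {"linear":[0,0,-25],"turn":0}
    - {"linear":[-20,0,-10],"turn":0}
    - {"linear":[-20,0,0],"turn":0}
    - {"linear":[-20,0,0],"turn":0}
    - {"linear":[0,0,0],"turn":0}

```text
time_s: 17.95
ee_pos: [547.9, 65.9, 257.9]
eef_rot: [[0.925, 0.379, 0.001], [0.379, -0.925, -0.0], [0.001, 0.001, -1.0]]
wrist_force: [0.7, -0.4, -0.3]
finger_gap: 74.9
```

Run:
```python
from h import *
c=snap('wrist','w25'); a=snap('scene','a25'); b=snap('side','b25'); s=c['s']; rel(s)
im=c['image'].astype(int); m=((im[...,0]>80)&(im[...,1]<.4*im[...,0])&(im[...,2]<.4*im[...,0])).astype(np.uint8)
n,l,st,ce=cv2.connectedComponentsWithStats(m); T=np.array(c['tool_from_camera']);Rt=np.array(s['eef_rot']);p=np.array(s['ee_pos'])
R=np.array([[np.cos(Y),np.sin(Y)],[-np.sin(Y),np.cos(Y)]])
for i in range(1,n):
    if st[i,4]>60:
        d=Rt@T[:3,:3]@np.linalg.inv(c['camera_matrix'])@[*ce[i],1]; o=p+Rt@T[:3,3]; X=o+d*(198-o[2])/d[2]
        print(ce[i],st[i,4],X.round(1),'rel',(R@(X[:2]-C)).round(1))
g=np.hstack([c['image'],cv2.resize(b['image'][165:265,210:310],(384,384),interpolation=2)])
save(cv2.resize(g,(800,343)),'w25')
```

```text
t 17.95 fwd,left [  0.7 -21.5] z 257.9 F fwd,left [ 0.5 -0.6] Fz -0.3 gap 74.92707356767679
[239.95446585 139.07880911] 571 [585.2  86.9 198. ] rel [ 43.2 -16.4]
```

View pics/w25.png

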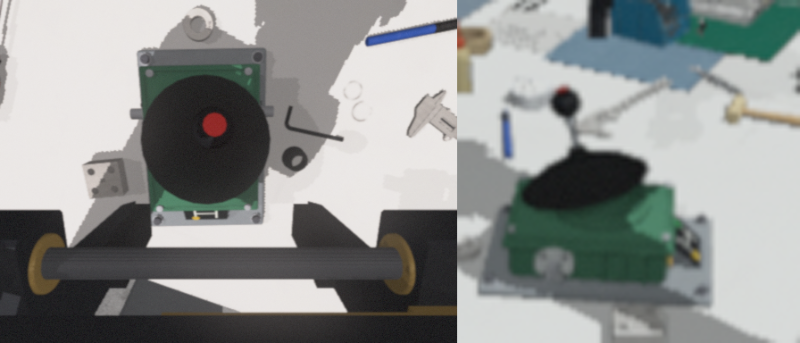

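The wrist view shows the red spot at (240,139), forward of the dome's centre, and all four plate corners. I'll recompute the centre from these to check the end position.

Run:
```python
from h import *
c=pickle.load(open('pics/w25.pkl','rb')); s=c['s']; T=np.array(c['tool_from_camera']);Rt=np.array(s['eef_rot']);p=np.array(s['ee_pos'])
def W(u,v,z):
    d=Rt@T[:3,:3]@np.linalg.inv(c['camera_matrix'])@[u,v,1]; o=p+Rt@T[:3,3]; return o+d*(z-o[2])/d[2]
k=512/457
P=[W(u*k,v*k,10) for u,v in [(137,49),(265,48),(263,223),(151,223)]]
R=np.array([[np.cos(Y),np.sin(Y)],[-np.sin(Y),np.cos(Y)]])
for q in P: print(q.round(1),(R@(q[:2]-C)).round(1))
print('centre',np.mean(P,0))
# scene/side triangulation of red, before and after
def redpix(c,u,v):
    im=c['image'].astype(int); m=(im[...,0]>90)&(im[...,1]<.5*im[...,0])&(im[...,2]<.5*im[...,0])
    ys,xs=np.nonzero(m); q=(abs(xs-u)<7)&(abs(ys-v)<7); return np.array([xs[q].mean(),ys[q].mean()]),q.sum()
for fa,fb in (('sc','si'),('a25','b25')):
    a=pickle.load(open(f'pics/{fa}.pkl','rb'));b=pickle.load(open(f'pics/{fb}.pkl','rb'))
    g=np.array([485,89,200]) if fa=='sc' else np.array([587,86,200])
    pa,na=redpix(a,*proj(a,g)); pb,nb=redpix(b,*proj(b,g)); print(fa,pa,na,pb,nb)
    for c2,px in ((a,pa),(b,pb)):
        if np.isfinite(px).all(): X=onz(c2,*px,198); print(X.round(1),(R@(X[:2]-C)).round(1))
```

```text
[617.9 212.4  10. ] [121.6  86.8]
[682.   59.4  10. ] [122.  -78.9]
[457.1 -39.4  10. ] [-123.5  -83.9]
[393.3 116.5  10. ] [-122.6   84.6]
centre [537.58423926  87.24274269  10.        ]
sc [208.5   169.125] 24 [264.53846154 197.38461538] 13
[485.2  90.4 198. ] [-47.8  25.2]
[484.   89.3 198. ] [-49.4  24.6]
a25 [237.    157.625] 8 [240. 191.] 1
[585.1  88.6 198. ] [ 43.8 -14.8]
[584.1  86.7 198. ] [ 42.1 -16.2]
```

Three views put the released lever at f of about 0.24, some 7 mm short of the stop. I'll push it home from behind with closed fingers, which leaves no grip to drag it back.

Call:
drive_tool:
  moves:
    - {"linear":[-8,-3,0],"turn":0}
    - {"linear":[0,-3,0],"turn":0}
    - {"linear":[0,0,0],"turn":0}
    - {"linear":[0,0,0],"turn":0}
    - {"linear":[0,0,0],"turn":0}
    - {"linear":[0,0,0],"turn":0}
    - {"linear":[0,0,0],"turn":0}
    - {"linear":[0,0,0],"turn":0}
    - {"linear":[0,0,0],"turn":0}
    - {"linear":[0,0,0],"turn":0}
  jaw: 0

```text
time_s: 18.93
ee_pos: [540.3, 69.0, 256.2]
eef_rot: [[0.925, 0.38, -0.0], [0.38, -0.925, -0.0], [-0.0, -0.0, -1.0]]
wrist_force: [-0.0, 0.4, -0.1]
finger_gap: 10.6
```

Call:
drive_tool:
  moves:
    - {"linear":[0,0,20],"turn":0}
    - {"linear":[0,0,20],"turn":0}
    - {"linear":[0,0,20],"turn":0}
    - {"linear":[0,0,15],"turn":0}
    - {"linear":[0,0,8],"turn":0}
    - {"linear":[0,0,0],"turn":0}

```text
time_s: 19.43
ee_pos: [539.7, 69.0, 171.8]
eef_rot: [[0.925, 0.38, -0.003], [0.38, -0.925, 0.0], [-0.003, -0.001, -1.0]]
wrist_force: [0.5, -0.2, -0.8]
finger_gap: 0.6
```

Call:
drive_tool:
  moves:
    - {"linear":[4,0,0],"turn":0}
    - {"linear":[4,0,0],"turn":0}
    - {"linear":[4,0,0],"turn":0}
    - {"linear":[4,0,0],"turn":0}
    - {"linear":[4,0,0],"turn":0}
    - {"linear":[0,0,0],"turn":0}
    - {"linear":[0,0,0],"turn":0}

```text
time_s: 20.02
ee_pos: [559.0, 76.7, 173.3]
eef_rot: [[0.925, 0.38, 0.0], [0.38, -0.925, -0.0], [0.0, 0.0, -1.0]]
wrist_force: [-0.6, 0.4, 0.3]
finger_gap: 0.6
```

```bash
python3 -c "
from h import *
rel()"
```

```text
t 20.0167 fwd,left [ 15.1 -15.8] z 173.3 F fwd,left [-0.4  0.6] Fz 0.3 gap 0.5772462535005319
```

Call:
drive_tool:
  moves:
    - {"linear":[3,0,0],"turn":0}
    - {"linear":[2,0,0],"turn":0}
    - {"linear":[0,0,0],"turn":0}
    - {"linear":[0,0,0],"turn":0}

```text
time_s: 20.35
ee_pos: [563.5, 78.6, 173.2]
eef_rot: [[0.925, 0.38, 0.0], [0.38, -0.925, 0.0], [0.0, -0.0, -1.0]]
wrist_force: [-0.0, 1.0, -0.1]
finger_gap: 0.4
```

Call:
drive_tool:
  moves:
    - {"linear":[2,0,0],"turn":0}
    - {"linear":[0,0,0],"turn":0}
    - {"linear":[0,0,0],"turn":0}

```text
time_s: 20.6
ee_pos: [565.4, 79.3, 173.3]
eef_rot: [[0.925, 0.38, 0.0], [0.38, -0.925, 0.0], [0.0, 0.0, -1.0]]
wrist_force: [-0.8, -0.1, -0.4]
finger_gap: 0.5
```

```bash
python3 -c "
from h import *
rel()"
```

```text
t 20.6 fwd,left [ 22.  -15.8] z 173.3 F fwd,left [-0.8  0.3] Fz -0.4 gap 0.4828769115369311
```

Call:
drive_tool:
  moves:
    - {"linear":[2,0,0],"turn":0}
    - {"linear":[0,0,0],"turn":0}
    - {"linear":[0,0,0],"turn":0}

```text
time_s: 20.85
ee_pos: [567.1, 80.0, 173.2]
eef_rot: [[0.925, 0.38, -0.0], [0.38, -0.925, -0.0], [-0.0, 0.0, -1.0]]
wrist_force: [-2.1, -0.5, 0.8]
finger_gap: 0.6
```

Call:
drive_tool:
  moves:
    - {"linear":[2,0,0],"turn":0}
    - {"linear":[0,0,0],"turn":0}
    - {"linear":[0,0,0],"turn":0}

```text
time_s: 21.1
ee_pos: [568.9, 80.8, 173.2]
eef_rot: [[0.925, 0.38, -0.0], [0.38, -0.925, -0.0], [-0.0, -0.0, -1.0]]
wrist_force: [-3.0, -0.7, 0.8]
finger_gap: 0.0
```

Run:
```python
from h import *
rel(); c=snap('wrist','w26'); b=snap('side','b26')
g=np.hstack([c['image'],cv2.resize(b['image'][165:225,210:270],(384,384),interpolation=2)])
save(cv2.resize(g,(800,343)),'w26')
```

```text
t 21.1 fwd,left [ 25.8 -15.9] z 173.2 F fwd,left [-3.1  0.5] Fz 0.8 gap 0.004455040052230897
```

View pics/w26.png

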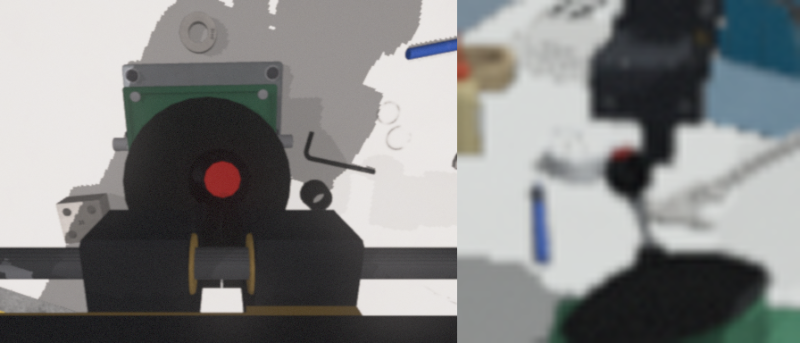

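Contact: the fingers are against the ball's aft side with the red spot clear at (249,201). Push on to the stop.

Call:
drive_tool:
  moves:
    - {"linear":[2,0,1],"turn":0}
    - {"linear":[2,0,1],"turn":0}
    - {"linear":[0,0,1],"turn":0}
    - {"linear":[0,0,0],"turn":0}

```text
time_s: 21.53
ee_pos: [573.3, 82.4, 171.3]
eef_rot: [[0.925, 0.38, 0.002], [0.38, -0.925, -0.0], [0.002, 0.001, -1.0]]
wrist_force: [-5.6, -1.0, 8.9]
finger_gap: 0.5
```

Call:
drive_tool:
  moves:
    - {"linear":[2,0,1],"turn":0}
    - {"linear":[0,0,1],"turn":0}
    - {"linear":[0,0,0],"turn":0}

```text
time_s: 21.78
ee_pos: [575.7, 83.0, 170.3]
eef_rot: [[0.925, 0.38, 0.005], [0.38, -0.925, -0.0], [0.004, 0.002, -1.0]]
wrist_force: [-5.1, -1.5, 13.7]
finger_gap: 0.6
```

Call:
drive_tool:
  moves:
    - {"linear":[2,0,0],"turn":0}
    - {"linear":[0,0,0],"turn":0}
    - {"linear":[0,0,0],"turn":0}

```text
time_s: 22.03
ee_pos: [577.1, 83.7, 170.0]
eef_rot: [[0.925, 0.38, 0.003], [0.38, -0.925, -0.001], [0.003, 0.002, -1.0]]
wrist_force: [-7.2, -1.8, 13.3]
finger_gap: 0.5
```

```bash
python3 -c "
from h import *
rel();red(snap('wrist','w27'))"
```

```text
t 22.0333 fwd,left [ 34.4 -16.3] z 170.0 F fwd,left [-7.3  1.1] Fz 13.3 gap 0.4941135181958954
[ 228  191   42   41 1296] [248.4 210.9] tool xy at z=-22 [ 18.8   0.2 -22. ]
```

Call:
drive_tool:
  moves:
    - {"linear":[2,0,0],"turn":0}
    - {"linear":[0,0,0],"turn":0}
    - {"linear":[0,0,0],"turn":0}

```text
time_s: 22.33
ee_pos: [578.4, 84.4, 169.7]
eef_rot: [[0.925, 0.38, 0.002], [0.38, -0.925, -0.001], [0.001, 0.001, -1.0]]
wrist_force: [-7.0, -2.5, 11.7]
finger_gap: 0.3
```

Call:
drive_tool:
  moves:
    - {"linear":[2,0,0],"turn":0}
    - {"linear":[0,0,0],"turn":0}
    - {"linear":[0,0,0],"turn":0}

```text
time_s: 22.58
ee_pos: [579.9, 85.1, 169.4]
eef_rot: [[0.925, 0.38, 0.0], [0.38, -0.925, -0.001], [-0.0, 0.001, -1.0]]
wrist_force: [-9.8, -3.4, 11.0]
finger_gap: 0.6
```

Run:
```python
from h import *
rel();red(snap('wrist','w28'))
R=np.array([[np.cos(Y),np.sin(Y)],[-np.sin(Y),np.cos(Y)]])
for n,f in (('scene','a28'),('side','b28')):
    c=snap(n,f); im=c['image'].astype(int); u,v=proj(c,np.array([588,88,197])); m=(im[...,0]>90)&(im[...,1]<.5*im[...,0])&(im[...,2]<.5*im[...,0])
    ys,xs=np.nonzero(m); q=(abs(xs-u)<8)&(abs(ys-v)<8); print(n,q.sum())
    if q.sum(): X=onz(c,xs[q].mean(),ys[q].mean(),197); print(X.round(1),(R@(X[:2]-C)).round(1))
```

```text
t 22.5833 fwd,left [ 37.6 -16.1] z 169.4 F fwd,left [-10.4   0.6] Fz 11.0 gap 0.5827587517880406
[ 229  195   41   41 1298] [248.7 214.7] tool xy at z=-22 [ 17.    0.3 -22. ]
scene 0
side 0
```

Call:
drive_tool:
  moves:
    - {"linear":[2,0,0],"turn":0}
    - {"linear":[0,0,0],"turn":0}
    - {"linear":[0,0,0],"turn":0}

```text
time_s: 22.98
ee_pos: [581.2, 85.7, 169.1]
eef_rot: [[0.925, 0.38, -0.001], [0.38, -0.925, -0.001], [-0.002, 0.0, -1.0]]
wrist_force: [-9.4, -3.6, 9.2]
finger_gap: 0.2
```

Call:
drive_tool:
  moves:
    - {"linear":[-10,0,0],"turn":0}
    - {"linear":[-20,0,0],"turn":0}
    - {"linear":[-10,0,-25],"turn":0}
    - {"linear":[0,0,-30],"turn":0}
    - {"linear":[0,-6,-30],"turn":0}
    - {"linear":[0,0,-3],"turn":0}
    - {"linear":[0,0,0],"turn":0}

```text
time_s: 23.57
ee_pos: [543.7, 76.7, 257.9]
eef_rot: [[0.925, 0.38, 0.005], [0.38, -0.925, -0.0], [0.005, 0.002, -1.0]]
wrist_force: [0.1, -0.1, 0.1]
finger_gap: 0.5
```

```bash
cat > chk.py <<'E'
from h import *
R=np.array([[np.cos(Y),np.sin(Y)],[-np.sin(Y),np.cos(Y)]])
rel()
for n in ('scene','side','wrist'):
    c=snap(n,'chk_'+n); im=c['image'].astype(int); s=c['s']
    if n=='wrist':
        T=np.array(c['tool_from_camera']);Rt=np.array(s['eef_rot']);M=np.eye(4);M[:3,:3]=Rt;M[:3,3]=s['ee_pos'];M=np.linalg.inv(M@T);c['R'],c['t']=M[:3,:3],M[:3,3]
    u,v=proj(c,np.array([589,90,198])); w=8 if n!='wrist' else 40
    m=(im[...,0]>85)&(im[...,1]<.55*im[...,0])&(im[...,2]<.55*im[...,0])
    ys,xs=np.nonzero(m); q=(abs(xs-u)<w)&(abs(ys-v)<w); print(n,q.sum(),end=' ')
    if q.sum(): X=onz(c,xs[q].mean(),ys[q].mean(),198); print((R@(X[:2]-C)).round(1))
E
python3 chk.py
```

```text
t 23.5667 fwd,left [ 1.  -9.9] z 257.9 F fwd,left [ 0.  -0.2] Fz 0.1 gap 0.5391618184713798
scene 11 [ 48.4 -16.4]
side 3 [ 46.4 -10.1]
wrist 599 [ 49. -16.]
```

The lever is now at f of about 0.27. One more push with the fingers lower, square on the ball, to be sure of the stop.

Call:
drive_tool:
  moves:
    - {"linear":[0,3,20],"turn":0}
    - {"linear":[0,3,25],"turn":0}
    - {"linear":[0,0,25],"turn":0}
    - {"linear":[0,0,15],"turn":0}
    - {"linear":[0,0,12],"turn":0}
    - {"linear":[0,0,0],"turn":0}

```text
time_s: 24.22
ee_pos: [543.4, 70.9, 155.6]
eef_rot: [[0.925, 0.38, -0.007], [0.38, -0.925, 0.001], [-0.006, -0.003, -1.0]]
wrist_force: [-0.1, -0.0, 0.2]
finger_gap: 0.7
```

Call:
drive_tool:
  moves:
    - {"linear":[5,0,0],"turn":0}
    - {"linear":[5,0,0],"turn":0}
    - {"linear":[4,0,0],"turn":0}
    - {"linear":[3,0,0],"turn":0}
    - {"linear":[3,0,0],"turn":0}
    - {"linear":[0,0,0],"turn":0}
    - {"linear":[0,0,0],"turn":0}

```text
time_s: 24.8
ee_pos: [563.5, 78.6, 159.4]
eef_rot: [[0.925, 0.38, 0.0], [0.38, -0.925, -0.0], [0.0, 0.0, -1.0]]
wrist_force: [-0.3, -0.9, 1.0]
finger_gap: 0.2
```

```bash
python3 -c "
from h import *
rel();red(snap('wrist','w30'))"
```

```text
t 24.8 fwd,left [ 20.  -15.8] z 159.4 F fwd,left [-0.6 -0.7] Fz 1.0 gap 0.21275552036456957
[ 226  175   46   46 1601] [248.5 197.4] tool xy at z=-22 [ 25.1   0.2 -22. ]
```

Call:
drive_tool:
  moves:
    - {"linear":[2,0,0],"turn":0}
    - {"linear":[0,0,0],"turn":0}
    - {"linear":[0,0,0],"turn":0}

```text
time_s: 25.1
ee_pos: [565.0, 79.2, 159.2]
eef_rot: [[0.925, 0.38, -0.001], [0.38, -0.925, -0.0], [-0.001, -0.0, -1.0]]
wrist_force: [-3.0, -1.5, 0.3]
finger_gap: 0.5
```

Call:
drive_tool:
  moves:
    - {"linear":[2,0,0],"turn":0}
    - {"linear":[0,0,0],"turn":0}
    - {"linear":[0,0,0],"turn":0}

```text
time_s: 25.35
ee_pos: [566.6, 80.0, 158.9]
eef_rot: [[0.925, 0.38, -0.002], [0.38, -0.925, -0.0], [-0.002, -0.001, -1.0]]
wrist_force: [-5.0, -2.2, 0.3]
finger_gap: 0.4
```

Call:
drive_tool:
  moves:
    - {"linear":[2,0,0],"turn":0}
    - {"linear":[0,0,0],"turn":0}
    - {"linear":[0,0,0],"turn":0}

```text
time_s: 25.6
ee_pos: [568.0, 80.7, 158.6]
eef_rot: [[0.925, 0.38, -0.003], [0.38, -0.925, -0.0], [-0.003, -0.001, -1.0]]
wrist_force: [-6.1, -2.6, -1.7]
finger_gap: 1.0
```

```bash
python3 -c "
from h import *
rel();red(snap('wrist','w31'))"
```

```text
t 25.6 fwd,left [ 25.  -15.6] z 158.6 F fwd,left [-6.6 -0.1] Fz -1.7 gap 1.0071638327842172
[ 226  182   46   45 1588] [248.4 204.1] tool xy at z=-22 [ 22.    0.2 -22. ]
```

Call:
drive_tool:
  moves:
    - {"linear":[2,0,0],"turn":0}
    - {"linear":[0,0,0],"turn":0}
    - {"linear":[2,0,0],"turn":0}
    - {"linear":[0,0,0],"turn":0}
    - {"linear":[0,0,0],"turn":0}

```text
time_s: 26.07
ee_pos: [570.8, 82.0, 158.0]
eef_rot: [[0.925, 0.38, -0.006], [0.38, -0.925, -0.001], [-0.006, -0.002, -1.0]]
wrist_force: [-8.7, -3.5, -3.8]
finger_gap: 0.6
```

```bash
python3 -c "
from h import *
rel();red(snap('wrist','w32'))"
```

```text
t 26.0667 fwd,left [ 28.  -15.4] z 158.0 F fwd,left [-9.4  0.1] Fz -3.8 gap 0.5645185800232537
[ 226  186   46   45 1581] [248.4 207.8] tool xy at z=-22 [ 20.2   0.2 -22. ]
```

Call:
drive_tool:
  moves:
    - {"linear":[2,0,0],"turn":0}
    - {"linear":[0,0,0],"turn":0}
    - {"linear":[2,0,0],"turn":0}
    - {"linear":[0,0,0],"turn":0}
    - {"linear":[0,0,0],"turn":0}

```text
time_s: 26.53
ee_pos: [573.5, 83.4, 157.3]
eef_rot: [[0.925, 0.38, -0.009], [0.38, -0.925, -0.001], [-0.009, -0.002, -1.0]]
wrist_force: [-12.4, -4.6, -4.9]
finger_gap: 0.5
```

```bash
python3 -c "
from h import *
rel();red(snap('wrist','w33'))"
```

```text
t 26.5333 fwd,left [ 31.  -15.2] z 157.3 F fwd,left [-13.2   0.5] Fz -4.9 gap 0.5084764226406083
[ 226  189   46   46 1581] [248.5 211.7] tool xy at z=-22 [ 18.4   0.2 -22. ]
```

Force rises steadily to 13 N (it moves freely at 1–2 N), so it is on the end stop. Retreat clear and check.

Call:
drive_tool:
  moves:
    - {"linear":[-10,0,0],"turn":0}
    - {"linear":[-20,0,0],"turn":0}
    - {"linear":[-5,0,-15],"turn":0}
    - {"linear":[0,0,-30],"turn":0}
    - {"linear":[0,-3,-30],"turn":0}
    - {"linear":[0,-3,-25],"turn":0}
    - {"linear":[0,0,0],"turn":0}

```text
time_s: 27.17
ee_pos: [543.8, 76.5, 264.8]
eef_rot: [[0.925, 0.38, 0.011], [0.38, -0.925, -0.0], [0.01, 0.004, -1.0]]
wrist_force: [-1.0, 0.2, -0.1]
finger_gap: 0.3
```

```bash
python3 chk.py
python3 - <<'E'
from h import *
# bystanders: difference start vs now in side view, away from robot
a=pickle.load(open('pics/si.pkl','rb'))['image'];b=pickle.load(open('pics/chk_side.pkl','rb'))['image']
a2=pickle.load(open('pics/sc.pkl','rb'))['image'];b2=pickle.load(open('pics/chk_scene.pkl','rb'))['image']
g=np.vstack([np.hstack([cv2.absdiff(a,b),b]),np.hstack([cv2.absdiff(a2,b2),b2])]); save(cv2.resize(g,(800,600)),'fin')
E
```

```text
t 27.1667 fwd,left [  1.  -10.1] z 264.8 F fwd,left [-0.8  0.5] Fz -0.1 gap 0.2777623092859503
scene 12 [ 48.3 -15.7]
side 2 [46.7 -7.3]
wrist 585 [ 48.9 -15.6]
```

View pics/fin.png

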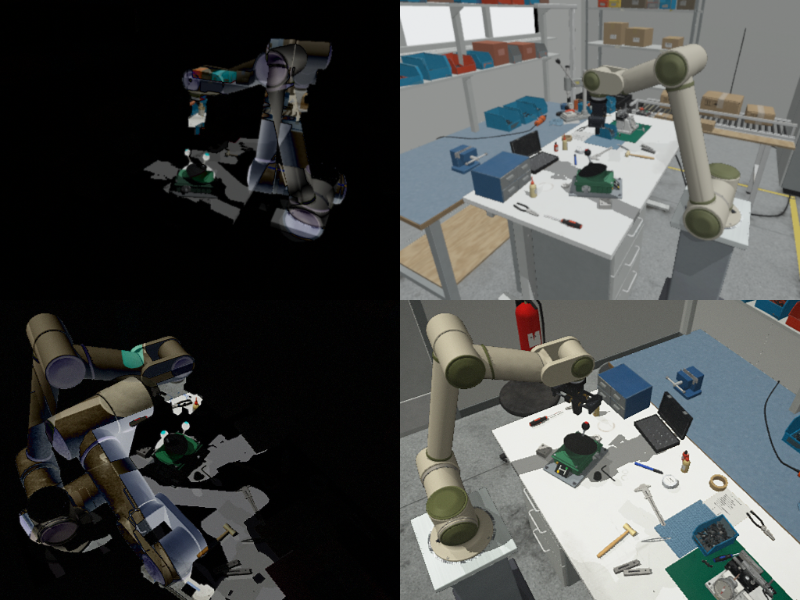

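The lever did not move under the second push (48.9 mm against 49.0 mm), so it is at the stop. Only the lever, arm and shadows changed. Handing in.

```bash
python3 -c "
from station import *
print(hand_in())"
```

```text
the job is handed in; nothing more can be done
None
```

The green gearbox's lever is now fully forward in the far-right slot (high range), and the arm has let go and is clear of it. I handed in at about 27 s of the 48 s limit, and no pass or fail was reported.

**Shift:** I gripped the knob and slid it forward along the left slot with about 9 N to the right. The opening was a few mm behind the middle position; there it crossed with 1 to 2 N.

**Problems along the way:**
- **First crossing:** I pushed right too early and met the web at about 20 N. I backed off and went a little further forward.
- **First grip:** the pads sat too high on the ball, so I regripped lower.
- **First release:** the lever was left about 7 mm short of the end. I then pushed it home from behind with closed fingers.

**Last checks:**
- **End stop:** a second push up to 13 N left the knob where it was (red spot 48.9 mm forward, against 49.0 mm before). The wrist and scene cameras agree on this to within 1 mm.
- **Tilt:** that works out at about 0.27 rad, slightly under the nominal 0.28. The gap is about 2 mm at the knob, which is within the camera calibration.
- **Side camera:** it disagreed by 2 mm fore/aft and 8 mm sideways. It had only 2 red pixels to go on, so I gave it little weight.
- **Rest of the table:** comparing the first and last pictures, only the lever, the arm and shadows changed.

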